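Fit the pH probe in the bioreactor's gland

TASK

Get the bench bioreactor ready for its run: take the glass probe with the blue head out of the stand, keep it upright, and lower it gently (never drop it) through the open gland in the headplate until its collar sits home on the gland. Then turn the gland's black nut clockwise (seen from above) up to its stop, so that the collet grips the probe, and let go. Leave the orange probe in the stand and do not knock the glassware, the small bottle or the timer around the work.

Things in the scene. Friction and masses are not known exactly. Their poses are not given: they have to be found in the camera images.
- probe_blue: pH probe, 60 g: glass shank 12 mm in diameter and 100 mm long with a round (domed) tip, hanging below a black collar 25 mm in diameter and 4 mm thick; above the collar a ribbed blue head 24 mm in diameter, up to 23 mm over the origin, with a 16 mm socket rim on top, 27 mm over the origin. Origin: centre of the collar's underside, on the shank's axis; z points up, out of the head. Grip it by the blue head.
- probe_orange: the second probe, the same but with an orange head; it stays in the stand
- probe_stand: white two-tier stand on four posts, 170 x 70 mm; its top plate's upper face is 112 mm above the bench, fixed. Origin: centre of its underside; x along its length. The probes hang by their collars on its top, in holes 42.5 mm either side of the middle along x; which probe hangs where changes
- bioreactor: glass jar with a round steel headplate 140 mm in diameter whose upper face is 98 mm above the bench, fixed. Origin: centre of its underside. On the headplate, besides the gland: screws and white plugs up to 14 mm tall, and a vent elbow up to 23 mm tall on the side away from the gland (66 to 100 mm from the gland's axis)
- gland_seat (a point): centre of the brass face in which the gland ends, 134.5 mm above the bench, 1.5 mm over the nut's top; the gland's hole (14.4 mm in diameter) goes straight down from here. z points up along its axis. The probe is home when its collar's underside lies on this face
- nut_top (a point): centre of the upper face of the gland nut, on its axis. The nut is a black ribbed ring 46 mm in diameter and 24 mm tall; below it come 11 mm of steel boss 34 mm in diameter, then the headplate. With the probe home its head stands 28.5 mm above this point
- gland_nut (a joint): turn of the gland nut in rad, growing clockwise as seen from above (tightening); starts slack at 0 to 0.3, stop at 2.8. It needs about 0.1 N m and stays where it is left. It pushes three collet jaws inward by 1.1 mm a radian: on a probe that is home they touch at about 1.2 and then squeeze harder up to the stop; without a probe they close the hole
- jaw_0: one of three brass collet jaws inside the nut (not reachable); origin on the gland's axis
- jaw_1: second collet jaw
- jaw_2: third collet jaw
- flask_100: conical flask, 62 mm wide, 102 mm tall, bystander; origin: centre of its underside
- bottle_small: small brown bottle with red cap, 44 mm wide, 89 mm tall, bystander; origin: centre of its underside
- beaker_100: beaker, 56 mm wide, 70 mm tall, bystander; origin: centre of its underside
- spirit_burner: spirit burner with white cap, 69 mm wide, 81 mm tall, bystander; origin: centre of its underside
- lab_timer: white timer, 70 x 66 x 19 mm, bystander; origin: centre of its underside
- beaker_50: small beaker, 48 mm wide, 58 mm tall, bystander; origin: centre of its underside

How it is judged (in metres and radians):
On the way, in this order (a step that is already met when the one before it is completed fails the run):
1. the blue probe stands home in the gland: collar on the gland's face within 2.5 mm, upright, the nut still slack (z of probe_blue in the frame of gland_seat below 0.0025 m and horizontal distance between probe_blue and gland_seat below 0.003 m and angle between the z axis of probe_blue and the z axis of gland_seat, either way round below 0.06 rad and value of joint gland_nut below 1 rad), for 0.2 s.
2. the nut is turned tight and all three jaws press on the probe (value of joint gland_nut above 2.4 rad and contact force between each of jaw_0, jaw_1, jaw_2 and probe_blue above 1 N), for 0.2 s.
At the end, for the whole second after the job is handed in: The blue probe's collar lies on the gland's face (within 2.5 mm in height, 3 mm sideways, upright within 0.06 rad), the nut stands beyond 2.4 rad with each of the three jaws pressing on the probe with more than 1 N, the probe is at rest and the orange probe hangs in its stand (all of step 2 and z of probe_blue in the frame of gland_seat below 0.0025 m and horizontal distance between probe_blue and gland_seat below 0.003 m and angle between the z axis of probe_blue and the z axis of gland_seat, either way round below 0.06 rad and linear speed of probe_blue below 0.02 m/s and distance between probe_orange and probe_stand below 0.128 m); the robot touches nothing.
It fails at once if the blue probe is tipped over or laid down (angle between probe_blue's own z axis and vertical above 0.5 rad).
It fails at once if the orange probe is taken out of the stand (distance of probe_orange from where it was at the start of the episode above 0.025 m).
It fails at once if a bystander (flask, small bottle, either beaker, spirit burner, timer) is shoved or tipped over (distance of any of flask_100, bottle_small, beaker_100, spirit_burner, lab_timer, beaker_50 from where it was at the start of the episode above 0.03 m).
It fails at once if the blue probe is dropped into the gland (faster than 0.45 m/s while its shank is in the hole) (z of probe_blue in the frame of gland_seat below 0.095 m and horizontal distance between probe_blue and gland_seat below 0.01 m and linear speed of probe_blue above 0.45 m/s).
It also fails if it takes over 58 s, if anything falls off the work surface, if the arm or the gripper's body presses on something with over 40 N, if the wrist force passes 120 N, or if a joint passes its speed limit or range.

ROBOT

A 7-joint arm with a two-finger parallel gripper is mounted at the origin on a cart in front of the work surface, level with it; the furniture and walls round the work are solid. World frame = base frame: x ahead of the robot, y to its left, z up, the work surface at z = 0. Lengths are in mm, angles in rad, forces in N, time in s.
With the tool pointing down it reaches from about 400 to 875 mm from the base axis. Payload 4.4 kg.
Tool frame: the origin (TCP) lies at the very end of the fingers, on their centre line; the grasp point (between the pads) lies 19 mm behind it; z points along the fingers, y is the direction in which the jaws open and shut (so a half turn about z gives the same grasp; the last joint's range is limited). The gripper opens to 85 mm and grips with 20 to 120 N. Pads are 22 mm wide; open, the fingers measure 114 mm over their backs; the gripper's body (76 mm by 85 mm) begins 54 mm behind the grasp point. The pads swing forward as they close: fully open they stand 13 mm farther back than shut.
Start: joints at [-1.402, 0.628, 0.038, 1.517, -0.027, 0.996, -0.02], TCP at [151.196, 632.185, 231.313] pointing down, gripper open.
Joint ranges: [-3.06, 3.06], [-0.37, 2.12], [-1.25, 1.32], [0.18, 2.47], [-1.1, 4.24], [0.23, 1.98], [-2.94, 2.94]. Speed limits (rad/s): [2.57, 2.57, 3.14, 3.14, 3.14, 3.14, 3.14].

INTERFACE

Orientations are given as [roll, pitch, yaw] about the fixed x, y, z axes, in that order (R = Rz(yaw) Ry(pitch) Rx(roll)).
In Python, from cell import ctrl gives the robot as it stands. The module is installed in compiled form; this text tells all that it offers.
- The arm moves only by the shell command python3 -m jog 'ROWS'. ROWS is text: rows parted by semicolons, each of 7 numbers parted by spaces: the shift along the tool's x, y, z in mm, then the turn, a rotation vector about the tool's x, y, z in degrees, then the opening, from -1 (shut) to 1 (fully open). In form: x y z wx wy wz claw; .... A call has 1 to 8 rows; each row is the pose to reach, as a shift and turn from the pose commanded when the call began, along the tool's axes at that moment; what a row does not reach only later rows make up. A row lasts 1/8 s, in which the tool goes at most 62.5 mm and 10.7 degrees, less where a joint would pass 70% of its speed; a pose out of reach is approached as far as the arm can. A call with a gripper value outside its range is refused whole. The fingers move at their own pace and stop on an object; the grip force is fixed at half the most. Time passes only in rows, so rows that repeat a pose let the fingers close. It gives the time, the measured TCP pose, the force and the opening at its end, in the units of the state.
- ctrl.read_state(): the state, without advancing time (a new reading comes with each control period).
- ctrl.get_image(name): name is "scene" or "top" or "wrist"; returns a dict with "image" (480x640x3 uint8, red, green, blue), "z_map" (480x640 float32, mm along the optical axis (not along the pixel's ray), 0 where there is no reading), "vertical_fov" (degrees; the focal length in pixels is half the picture's height over the tangent of half this angle, whatever the lens; pixels are square), "cx", "cy" (the principal point, pixels), "extrinsics" (4x4, takes a point from world to camera coordinates); the wrist camera has in their place "hand_eye" (4x4, takes a point from camera to tool coordinates, whose origin is the TCP and whose axes are the flange's). Camera axes: x right, y down, z forward; pixel columns grow to the right and rows downward; lengths in mm; the calibration is good to about 2 mm. A picture is of the moment at which its call begins: read the wrist's pose just before it.
- ctrl.finish_job(): hands the job in, once; it reports no verdict.
The state is a dict: "clock": time; "qpos": joint angles; "qd": joint speeds; "tau": joint torques, N m; "eef_pos": TCP position; "tool_rot": TCP orientation; "force": force on the tool from outside, world axes, zero at the start; "torque": the same for the moment, N m; "width": finger opening in mm.
Only numpy, scipy, OpenCV 4.12 (cv2) and the standard library are available. Lean on these libraries where they do the work, as an engineer would, in place of code of your own. Each camera call takes 0.05 s, during which the arm holds its last target.

## Working session

There is one attempt and no reset: what is moved stays moved. The work goes in short steps, Python scripts to look and compute and a shell command to move; the robot and the scene stay as the last step left them, time stands still between calls to the robot, and variables do not carry over. Pictures are saved under pics/ and viewed, and the job is handed in when it is done.

```bash
mkdir -p pics
cat > h.py <<'E'
import numpy as np, cv2
from cell import ctrl
def grab(n,f=None):
    s=ctrl.read_state(); d=ctrl.get_image(n)
    if f: cv2.imwrite('pics/'+f,cv2.cvtColor(d['image'],cv2.COLOR_RGB2BGR))
    return s,d
E
python3 - <<'E'
from h import *
s=ctrl.read_state();print({k:np.round(v,3) for k,v in s.items()})
for n in ['scene','top','wrist']:
    s,d=grab(n,n+'0.png'); print(n,d['vertical_fov'],d['cx'],d['cy']); print(np.round(d.get('extrinsics',d.get('hand_eye')),3))
E
```

```text
{'clock': np.float64(0.0), 'qpos': array([-1.402,  0.629,  0.038,  1.518, -0.027,  0.996, -0.02 ]), 'qd': array([-0.001,  0.   ,  0.001, -0.001, -0.   , -0.001,  0.002]), 'tau': array([-0.0000e+00, -5.6340e+01,  1.2260e+00, -1.9344e+01,  1.1000e-02,
        1.0000e-02,  0.0000e+00]), 'eef_pos': array([151.053, 631.538, 230.355]), 'tool_rot': array([-3.14 ,  0.   ,  2.907]), 'force': array([ 0.312, -0.738,  0.168]), 'torque': array([-0.007,  0.037,  0.007]), 'width': np.float64(85.455)}
scene 50.53653574960141 308.65795095680295 243.14366591571013
[[ 7.01000e-01 -7.13000e-01  4.00000e-03 -3.13085e+02]
 [-4.29000e-01 -4.25000e-01 -7.97000e-01  3.64972e+02]
 [ 5.70000e-01  5.57000e-01 -6.04000e-01  5.75778e+02]
 [ 0.00000e+00  0.00000e+00  0.00000e+00  1.00000e+00]]
top 45.876784689469766 331.59936128131073 242.01775661524
[[-4.000000e-03 -1.000000e+00  2.400000e-02  9.345600e+01]
 [-9.950000e-01  1.000000e-03 -1.020000e-01  5.834240e+02]
 [ 1.010000e-01 -2.400000e-02 -9.950000e-01  1.224419e+03]
 [ 0.000000e+00  0.000000e+00  0.000000e+00  1.000000e+00]]
wrist 59.92090652642782 320.98730601264606 242.0817045775333
[[  -0.      -0.956   -0.294   74.764]
 [   1.      -0.       0.       0.645]
 [  -0.      -0.294    0.956 -143.95 ]
 [   0.       0.       0.       1.   ]]
```

View pics/scene0.png

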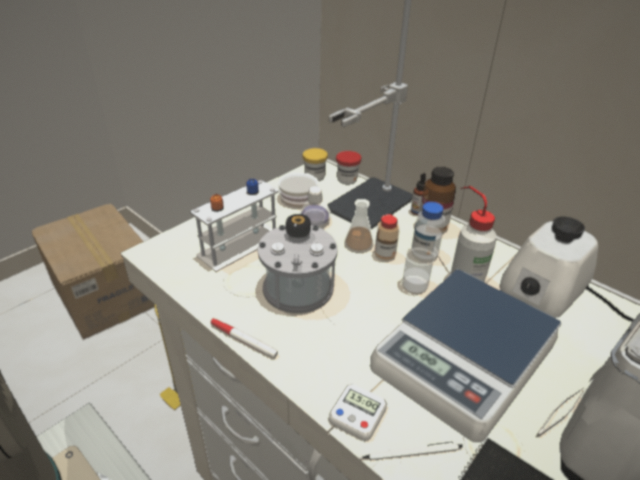

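View pics/top0.png

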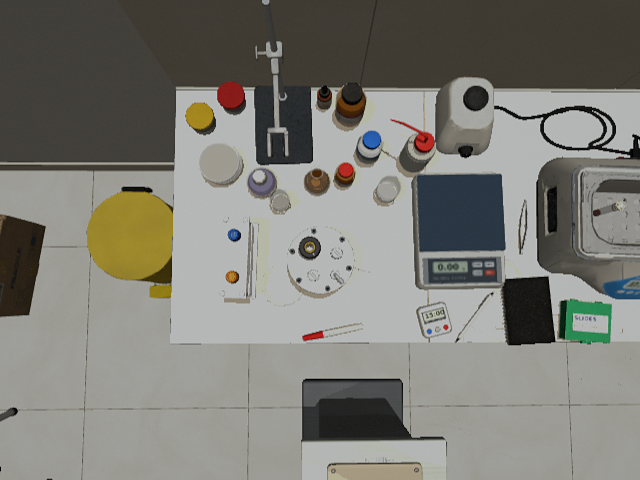

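View pics/wrist0.png

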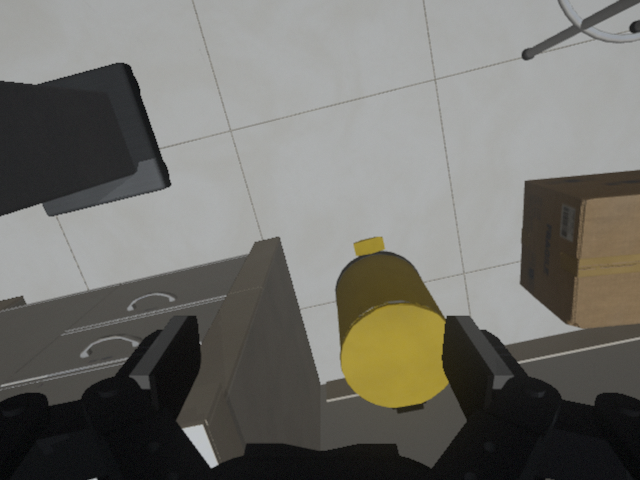

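The scene view shows the blue head at about (252,186), orange at (217,202) and the nut at (297,226). In the top view they are at blue (234,235), orange (232,277) and nut (310,247). Next I'll triangulate them.

```bash
cat >> h.py <<'E'
def fpx(d): return 240/np.tan(np.radians(d['vertical_fov']/2))
from scipy.spatial.transform import Rotation as R
def T_wc(s,d):  # camera->world
    if 'extrinsics' in d: return np.linalg.inv(d['extrinsics'])
    T=np.eye(4);T[:3,:3]=R.from_euler('xyz',s['tool_rot']).as_matrix();T[:3,3]=s['eef_pos']
    return T@d['hand_eye']
def ray(s,d,u,v):
    T=T_wc(s,d);f=fpx(d);r=T[:3,:3]@np.array([(u-d['cx'])/f,(v-d['cy'])/f,1]);return T[:3,3],r/np.linalg.norm(r)
def onz(s,d,u,v,z):
    o,r=ray(s,d,u,v);return o+r*(z-o[2])/r[2]
def tri(rs):
    A=sum(np.eye(3)-np.outer(r,r) for o,r in rs);b=sum((np.eye(3)-np.outer(r,r))@o for o,r in rs)
    p=np.linalg.solve(A,b);return p,[np.linalg.norm((np.eye(3)-np.outer(r,r))@(p-o)) for o,r in rs]
def mask(d,c):
    h=cv2.cvtColor(d['image'],cv2.COLOR_RGB2HSV)
    return cv2.inRange(h,(100,120,50),(130,255,255)) if c=='blue' else cv2.inRange(h,(6,130,60),(16,255,255))
def blobs(m,amin=15):
    n,l,st,c=cv2.connectedComponentsWithStats(m);return [(st[i].tolist(),c[i].round(1).tolist()) for i in range(1,n) if st[i,4]>amin]
def pix(d,p):
    q=d['extrinsics']@np.append(p,1);f=fpx(d);return q[0]/q[2]*f+d['cx'],q[1]/q[2]*f+d['cy']
E
python3 - <<'E'
from h import *
for n in ['scene','top']:
    s,d=grab(n)
    for c in ['blue','orange']: print(n,c,blobs(mask(d,c)))
    im=cv2.cvtColor(d['image'],cv2.COLOR_RGB2BGR)
    a=im[160:300,180:360] if n=='scene' else im[190:320,200:380]
    cv2.imwrite('pics/%s_z.png'%n,cv2.resize(a,None,fx=4,fy=4,interpolation=cv2.INTER_CUBIC))
E
```

```text
scene blue [([247, 181, 10, 6, 46], [251.7, 183.5]), ([423, 202, 20, 15, 207], [432.4, 208.6]), ([337, 410, 5, 4, 17], [339.4, 411.5])]
scene orange [([427, 181, 27, 12, 157], [439.7, 187.7]), ([415, 190, 13, 5, 29], [421.0, 191.9]), ([211, 195, 11, 14, 123], [216.3, 201.6])]
top blue [([363, 131, 18, 17, 243], [371.5, 139.1]), ([228, 229, 12, 12, 94], [233.6, 234.3]), ([604, 277, 36, 22, 437], [620.2, 289.3])]
top orange [([318, 91, 14, 10, 43], [324.7, 96.6]), ([337, 93, 29, 23, 317], [350.5, 106.5]), ([335, 169, 18, 14, 96], [343.2, 177.2]), ([311, 170, 16, 17, 136], [317.1, 177.7]), ([226, 271, 7, 11, 24], [228.2, 275.1]), ([231, 272, 7, 11, 35], [234.9, 277.3])]
```

View pics/scene_z.png

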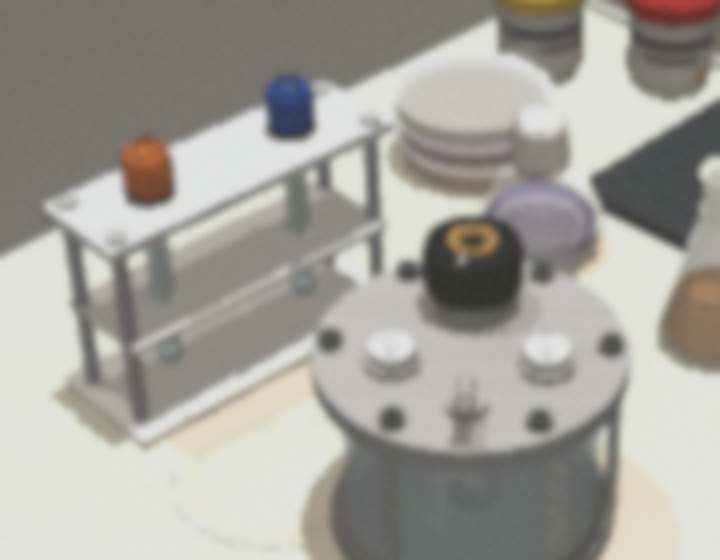

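View pics/top_z.png

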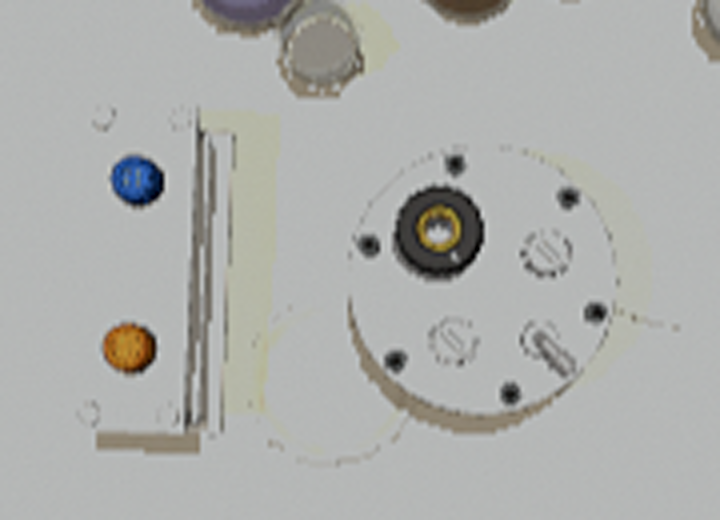

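Run:
```python
from h import *
s,a=grab('scene');s,b=grab('top')
for n,p,q in [('blue',(252.2,186.5),(234.3,235)),('orange',(216.7,202.7),(232.3,277)),('gland',(298,219.75),(309.5,247.25))]:
    print(n,[x if isinstance(x,list) else x.round(1) for x in tri([ray(s,a,*p),ray(s,b,*q)])], onz(s,b,*q,134.5).round(1))
```

```text
blue [array([587.5, 292.7, 125.3]), [np.float64(1.1557186705188465), np.float64(1.155718670518984)]] [587.3 290.7 134.5]
orange [array([502.5, 295.4, 125. ]), [np.float64(0.8574433667940935), np.float64(0.8574433667940222)]] [502.8 293.5 134.5]
gland [array([562.1, 139.5, 132.8]), [np.float64(0.5346782045118477), np.float64(0.534678204511659)]] [562.3 139.2 134.5]
```

```bash
python3 -m jog '-60 -28 -20 0 0 0 1; -120 -55 -30 0 0 0 1; -180 -83 -30 0 0 0 1; -240 -110 -30 0 0 0 1; -300 -138 -30 0 0 0 1; -360 -165 -30 0 0 0 1; -420 -193 -30 0 0 0 1; -460 -211 -30 0 0 0 1'
python3 - <<'E'
from h import *
s,d=grab('wrist','w1.png');print({k:np.round(v,3) for k,v in s.items() if k in('clock','qpos','eef_pos','tool_rot')})
E
```

```text
clock: 1.35
eef_pos: [543.3, 324.6, 261.5]
tool_rot: [3.141, 0.0, 2.907]
force: [0.0, 0.5, -0.9]
width: 85.6
{'clock': np.float64(1.35), 'qpos': array([-0.621,  0.574,  0.063,  1.533, -0.04 ,  1.035,  0.789]), 'eef_pos': array([543.311, 324.597, 261.468]), 'tool_rot': array([3.141, 0.   , 2.907])}
```

View pics/w1.png

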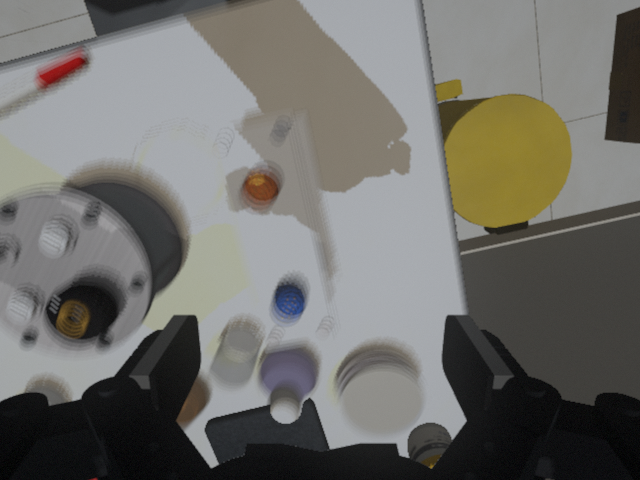

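The wrist view, blurred by motion, shows the blue head at (290,300), orange at (261,186) and the gland ring at (74,318). I'll hold still and measure.

```bash
python3 -m jog '0 0 0 0 0 0 1;0 0 0 0 0 0 1;0 0 0 0 0 0 1'
python3 - <<'E'
from h import *
s,d=grab('wrist','w2.png');print({k:np.round(v,3) for k,v in s.items() if k in('clock','qpos','eef_pos','tool_rot')})
print(blobs(mask(d,'blue')))
im=cv2.cvtColor(d['image'],cv2.COLOR_RGB2BGR)
cv2.imwrite('pics/w2z.png',cv2.resize(im[170:350,0:330],None,fx=2.4,fy=2.4,interpolation=cv2.INTER_CUBIC))
import pickle;pickle.dump((s,d),open('v2.pkl','wb'))
for u,v in [c for st,c in blobs(mask(d,'blue'))][:2]: print(onz(s,d,u,v,137))
E
```

```text
clock: 1.78
eef_pos: [540.5, 327.6, 261.4]
tool_rot: [3.141, -0.001, 2.91]
force: [-0.7, -0.2, 0.4]
width: 85.2
{'clock': np.float64(1.775), 'qpos': array([-0.626,  0.573,  0.062,  1.535, -0.04 ,  1.035,  0.786]), 'eef_pos': array([540.5  , 327.609, 261.377]), 'tool_rot': array([ 3.141e+00, -1.000e-03,  2.910e+00])}
[([272, 292, 33, 27, 542], [288.0, 304.8])]
[587.82434954 293.31896885 137.        ]
```

View pics/w2z.png

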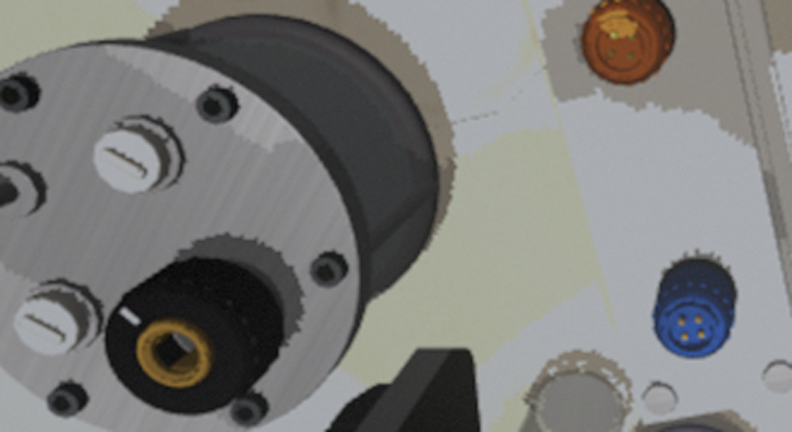

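```bash
python3 -m jog '-27 -12 10 0 0 0 1;-54 -24 30 0 0 0 1;-54 -24 40 0 0 0 1;-54 -24 40 0 0 0 1;-54 -24 40 0 0 0 1'
python3 - <<'E'
from h import *
s,d=grab('wrist','w3.png');print({k:np.round(v,3) for k,v in s.items() if k in('clock','qpos','eef_pos','tool_rot')})
print(blobs(mask(d,'blue')))
im=cv2.cvtColor(d['image'],cv2.COLOR_RGB2BGR)
cv2.imwrite('pics/w3z.png',cv2.resize(im[250:450,0:400],None,fx=2,fy=2,interpolation=cv2.INTER_CUBIC))
import pickle;pickle.dump((s,d),open('v3.pkl','wb'))
E
```

```text
clock: 2.45
eef_pos: [588.0, 291.8, 222.0]
tool_rot: [3.14, -0.0, 2.909]
force: [0.2, -0.4, -0.1]
width: 85.6
{'clock': np.float64(2.45), 'qpos': array([-0.538,  0.647,  0.06 ,  1.509, -0.045,  0.985,  0.873]), 'eef_pos': array([588.038, 291.802, 221.993]), 'tool_rot': array([ 3.14 , -0.   ,  2.909])}
[([305, 230, 35, 36, 814], [321.9, 247.8])]
```

View pics/w3z.png

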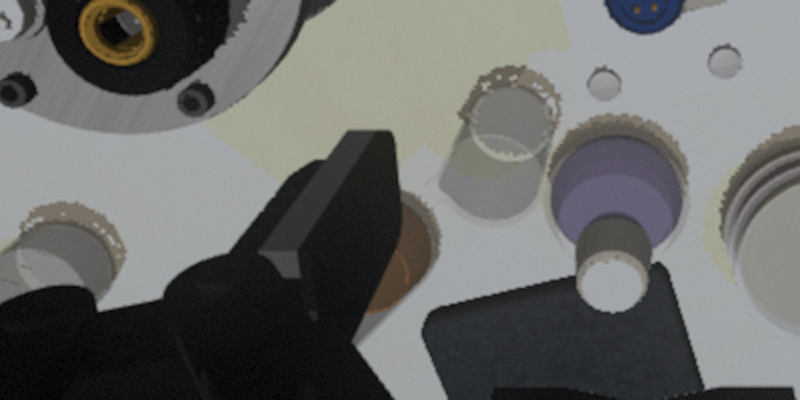

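Run:
```python
import cv2
a=cv2.imread('pics/w3.png')
cv2.imwrite('pics/w3h.png',cv2.resize(a[215:285,280:360],None,fx=7,fy=7,interpolation=cv2.INTER_CUBIC))
cv2.imwrite('pics/w3g.png',cv2.resize(a[215:315,0:120],None,fx=6,fy=6,interpolation=cv2.INTER_CUBIC))
a=cv2.imread('pics/w2.png')
cv2.imwrite('pics/w2h.png',cv2.resize(a[270:330,250:330],None,fx=7,fy=7,interpolation=cv2.INTER_CUBIC))
cv2.imwrite('pics/w2g.png',cv2.resize(a[270:350,40:130],None,fx=7,fy=7,interpolation=cv2.INTER_CUBIC))
```

```text
(no output)
```

View pics/w3h.png

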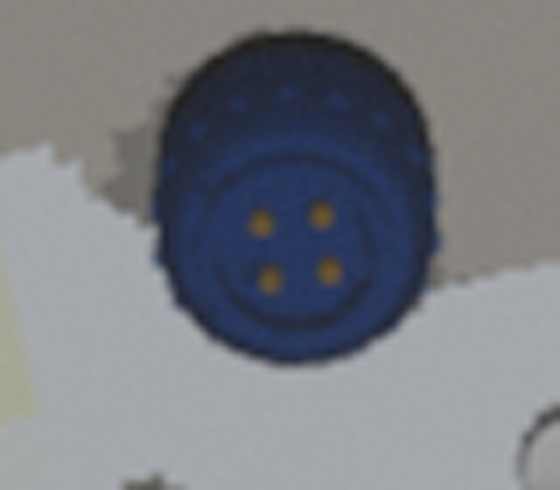

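View pics/w3g.png

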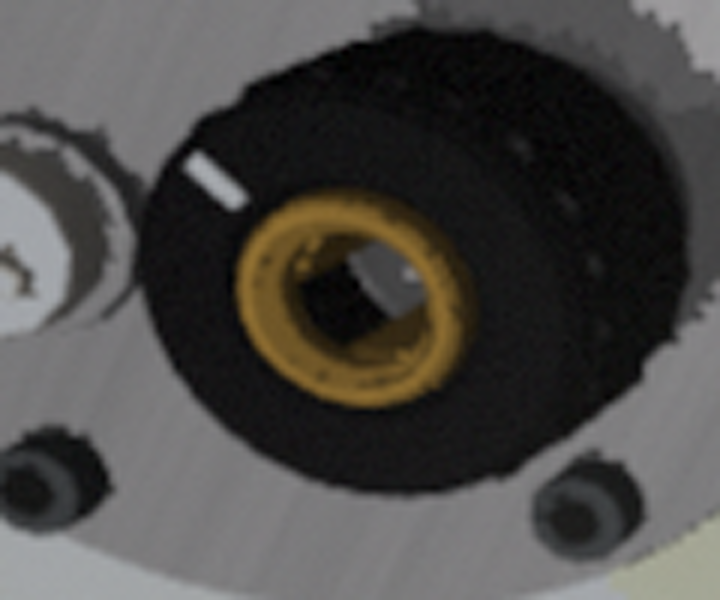

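View pics/w2h.png

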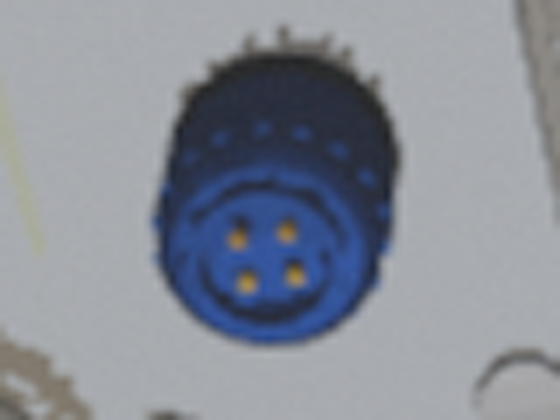

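View pics/w2g.png

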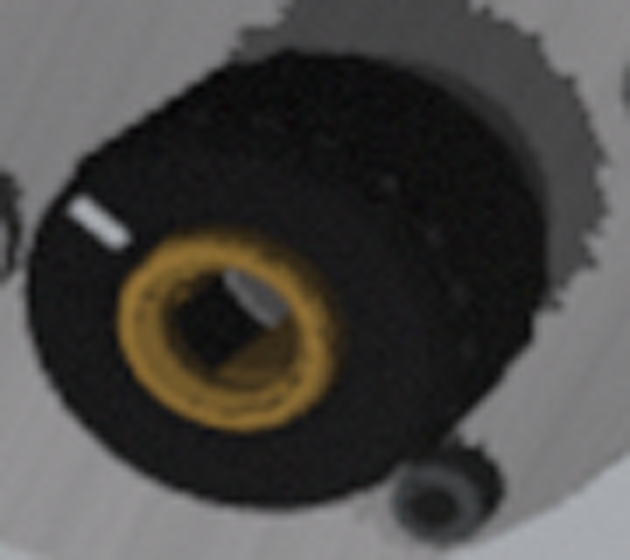

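Run:
```python
from h import *
import pickle
s2,d2=pickle.load(open('v2.pkl','rb'));s3,d3=pickle.load(open('v3.pkl','rb'))
for n,p,q in [('pins',(288.1,306.7),(322.3,250.3)),('gland',(72.3,317.4),(59.2,264.8))]:
    print(n,tri([ray(s2,d2,*p),ray(s3,d3,*q)]),[onz(s,d,*x,134.5).round(1) for s,d,x in((s2,d2,p),(s3,d3,q))])
```

```text
pins (array([588.30001762, 293.40188084, 139.09007797]), [np.float64(0.03093805044721117), np.float64(0.030938050447221227)]) [array([590.4, 292.5, 134.5]), array([589.8, 293.1, 134.5])]
gland (array([562.36546124, 140.47024103, 135.81715199]), [np.float64(0.20525184987167214), np.float64(0.2052518498716537)]) [array([562.8, 139.2, 134.5]), array([562.6, 139.8, 134.5])]
```

```bash
python3 -m jog '0 1.6 30 0 0 0 1;0 1.6 55 0 0 0 1;0 1.6 75 0 0 0 1;0 1.6 90 0 0 0 1;0 1.6 100 0 0 0 1;0 1.6 105 0 0 0 1;0 1.6 105 0 0 0 1;0 1.6 105 0 0 0 1'
python3 - <<'E'
from h import *
s,d=grab('wrist','w4.png');grab('scene','s4.png')
E
```

```text
clock: 3.5
eef_pos: [589.6, 291.7, 116.9]
tool_rot: [3.141, 0.001, 2.907]
force: [0.2, -0.5, 0.8]
width: 85.8
```

View pics/w4.png

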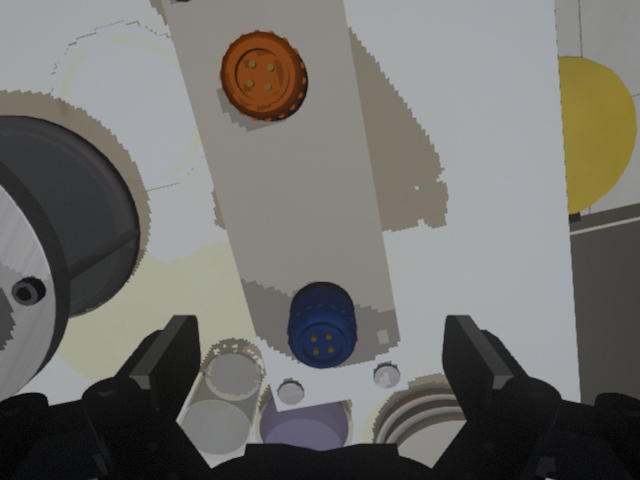

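View pics/s4.png

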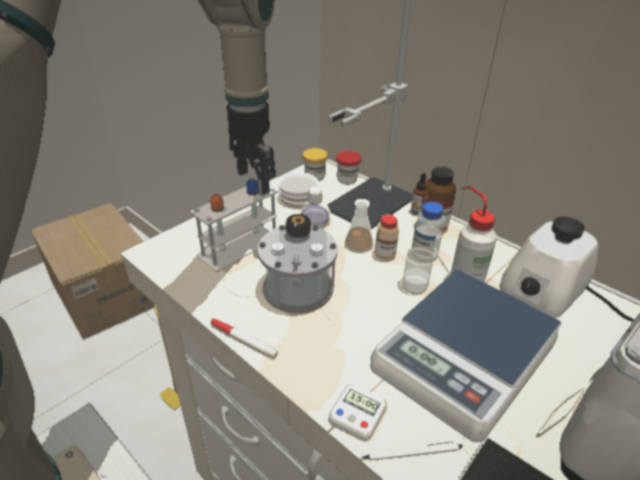

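```bash
python3 -m jog '0 0 0 0 0 0 0;0 0 0 0 0 0 -0.5;0 0 0 0 0 0 -1;0 0 0 0 0 0 -1;0 0 0 0 0 0 -1;0 0 0 0 0 0 -1;0 0 0 0 0 0 -1;0 0 0 0 0 0 -1'
python3 - <<'E'
from h import *
s,d=grab('wrist','w5.png')
E
```

```text
clock: 4.6
eef_pos: [589.4, 291.6, 116.6]
tool_rot: [3.141, 0.0, 2.907]
force: [0.1, -0.1, 4.5]
width: 21.9
```

View pics/w5.png

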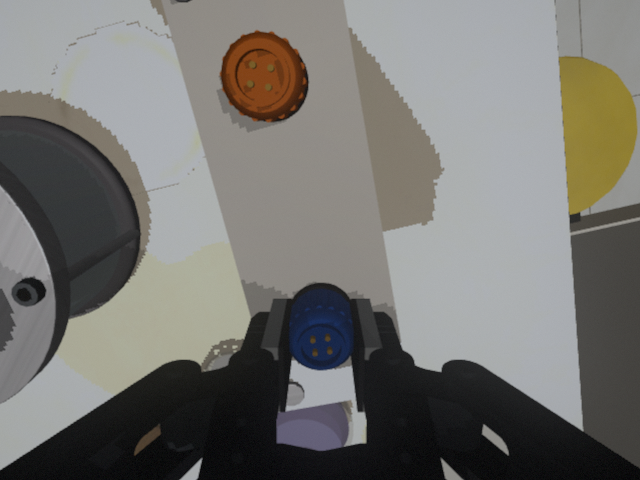

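```bash
python3 -m jog '0 0 -5 0 0 0 -1;0 0 -15 0 0 0 -1;0 0 -35 0 0 0 -1;0 0 -60 0 0 0 -1;0 0 -90 0 0 0 -1;0 0 -120 0 0 0 -1;0 0 -140 0 0 0 -1;0 0 -150 0 0 0 -1'; python3 -m jog '0 0 0 0 0 0 -1;0 0 0 0 0 0 -1';  python3 - <<'E'
from h import *
s,d=grab('wrist','w6.png');_,e=grab('scene','s6.png');print(s['qpos'].round(3),s['eef_pos'],s['tool_rot'])
im=cv2.imread('pics/s6.png');cv2.imwrite('pics/s6z.png',cv2.resize(im[60:260,170:370],None,fx=3,fy=3,interpolation=cv2.INTER_CUBIC))
E
```

```text
clock: 5.65
eef_pos: [589.5, 291.7, 267.9]
tool_rot: [3.14, 0.001, 2.907]
force: [0.1, 0.3, -0.5]
width: 21.9
clock: 5.9
eef_pos: [588.6, 291.2, 265.2]
tool_rot: [-3.14, -0.002, 2.907]
force: [0.6, 0.5, -1.7]
width: 21.8
[-0.54   0.61   0.066  1.454 -0.043  1.082  0.87 ] [588.58261842 291.22953427 265.19211746] [-3.14026011e+00 -1.56653016e-03  2.90683249e+00]
```

View pics/w6.png

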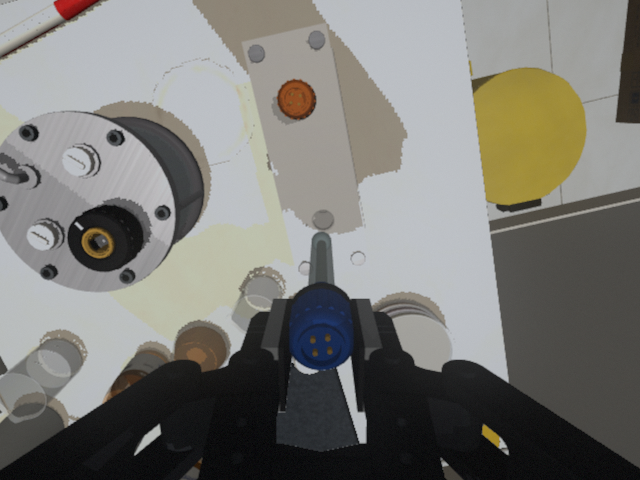

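View pics/s6z.png

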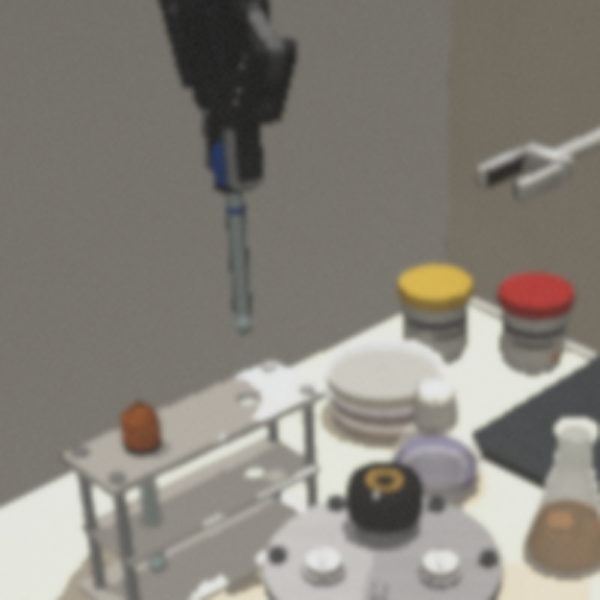

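Run:
```python
import cv2
a=cv2.imread('pics/w6.png')
cv2.imwrite('pics/w6h.png',cv2.resize(a[225:375,280:360],None,fx=4,fy=4,interpolation=cv2.INTER_CUBIC))
```

```text
(no output)
```

View pics/w6h.png

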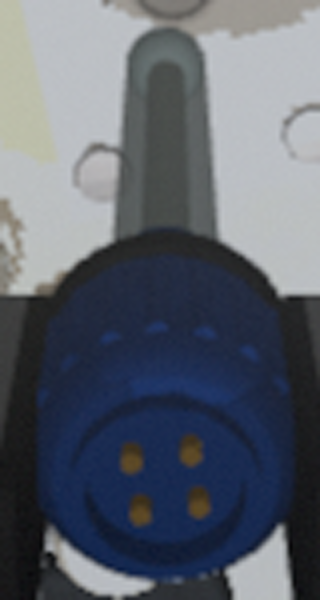

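Run:
```python
from h import *
s,d=grab('wrist');H=d['hand_eye'];f=fpx(d)
for u,v,z in [(321.3,345,-22),(321.5,241.75,99)]:
    r=H[:3,:3]@np.array([(u-d['cx'])/f,(v-d['cy'])/f,1]);o=H[:3,3];print(o+r*(z-o[2])/r[2])
print(s['eef_pos'],s['tool_rot'],s['qpos'].round(3))
```

```text
[  1.59101879   0.7876511  -22.        ]
[ 0.32563282  1.03564014 99.        ]
[588.67841516 291.2383029  265.18046343] [-3.14026875e+00 -1.54892648e-03  2.90676159e+00] [-0.54   0.61   0.066  1.453 -0.043  1.082  0.87 ]
```

```bash
python3 -m jog '-1 -15 0 0 0 0 -1;-3 -45 0 0 0 0 -1;-5 -80 0 0 0 0 -1;-8 -115 0 0 0 0 -1;-10 -140 0 0 0 0 -1;-10.7 -154 0 0 0 0 -1;-10.7 -154 0 0 0 0 -1;-10.7 -154 0 0 0 0 -1';python3 -m jog '0 0 0 0 0 0 -1;0 0 0 0 0 0 -1';  python3 - <<'E'
from h import *
s,d=grab('wrist','w7.png');print(s['qpos'].round(3),s['eef_pos'],s['tool_rot'])
import pickle;pickle.dump((s,d),open('v7.pkl','wb'))
im=cv2.imread('pics/w7.png');cv2.imwrite('pics/w7z.png',cv2.resize(im[180:380,220:420],None,fx=3,fy=3,interpolation=cv2.INTER_CUBIC))
E
```

```text
clock: 7.05
eef_pos: [563.8, 140.6, 266.3]
tool_rot: [3.141, -0.0, 2.908]
force: [-0.0, -0.3, -0.6]
width: 21.5
clock: 7.3
eef_pos: [563.7, 140.1, 266.1]
tool_rot: [3.141, -0.0, 2.908]
force: [-0.5, 0.4, -0.7]
width: 21.4
[-0.338  0.491  0.071  1.674 -0.041  0.977  1.084] [563.73497977 140.10071081 266.12954474] [ 3.14143801e+00 -2.43427621e-04  2.90807397e+00]
```

View pics/w7z.png

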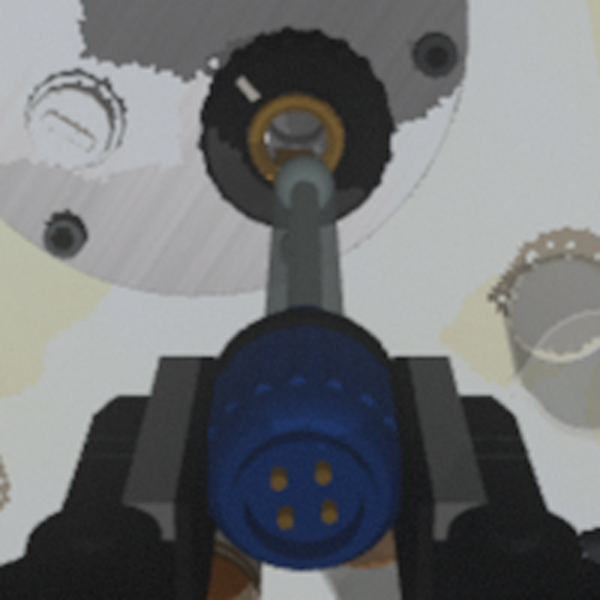

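Run:
```python
from h import *
import pickle
s,d=pickle.load(open('v7.pkl','rb'));H=d['hand_eye'];f=fpx(d)
def c(u,v,z):
    r=H[:3,:3]@np.array([(u-d['cx'])/f,(v-d['cy'])/f,1]);o=H[:3,3];return (o+r*(z-o[2])/r[2]).round(2)
print(c(318.8,227,s['eef_pos'][2]-134.5),c(321.3,241.3,99),c(220+303.5/3,180+498/3,-22))
```

```text
[  0.89  -0.76 131.63] [ 0.61  0.92 99.  ] [  1.21   0.75 -22.  ]
```

```bash
python3 -m jog '0 -1.6 5 0 0 0 -1;0 -1.6 15 0 0 0 -1;0 -1.6 18 0 0 0 -1;0 -1.6 18 0 0 0 -1;0 -1.6 18 0 0 0 -1';  python3 - <<'E'
from h import *
s,d=grab('wrist','w8.png');print(s['qpos'].round(3),s['eef_pos'],s['tool_rot']);_,e=grab('scene','s8.png')
im=cv2.imread('pics/w8.png');cv2.imwrite('pics/w8z.png',cv2.resize(im[180:330,240:400],None,fx=4,fy=4,interpolation=cv2.INTER_CUBIC))
im=cv2.imread('pics/s8.png');cv2.imwrite('pics/s8z.png',cv2.resize(im[130:280,220:380],None,fx=4,fy=4,interpolation=cv2.INTER_CUBIC))
import pickle;pickle.dump((s,d),open('v8.pkl','wb'))
E
```

```text
clock: 7.98
eef_pos: [563.6, 137.7, 248.4]
tool_rot: [3.141, 0.0, 2.907]
force: [0.0, -0.2, 0.1]
width: 21.8
[-0.333  0.508  0.07   1.699 -0.042  0.935  1.088] [563.58161831 137.72485249 248.41201622] [3.14136823e+00 2.44619621e-04 2.90673615e+00]
```

View pics/w8z.png

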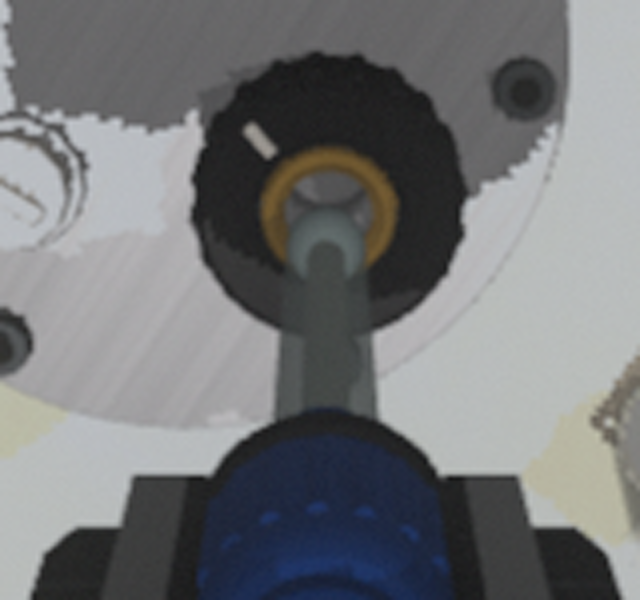

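View pics/s8z.png

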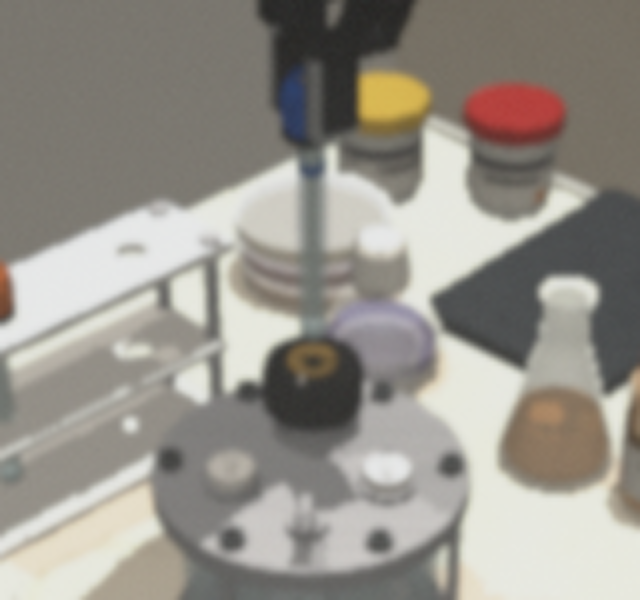

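Run:
```python
from h import *
import pickle
s,d=pickle.load(open('v8.pkl','rb'));H=d['hand_eye'];f=fpx(d)
def c(u,v,z):
    r=H[:3,:3]@np.array([(u-d['cx'])/f,(v-d['cy'])/f,1]);o=H[:3,3];return (o+r*(z-o[2])/r[2]).round(2)
print(c(322.4,233.3,s['eef_pos'][2]-134.5),c(321.3,241.3,99))
```

```text
[  1.44   1.64 113.91] [ 0.61  0.92 99.  ]
```

```bash
python3 -m jog '0.5 0.6 0 0 0 0 -1;0.5 0.6 6 0 0 0 -1;0.5 0.6 12 0 0 0 -1;0.5 0.6 18 0 0 0 -1;0.5 0.6 24 0 0 0 -1;0.5 0.6 30 0 0 0 -1;0.5 0.6 30 0 0 0 -1';  python3 - <<'E'
from h import *
s,d=grab('wrist','w9.png');print(s['eef_pos'],s['tool_rot'],s['force'],s['torque'])
im=cv2.imread('pics/w9.png');cv2.imwrite('pics/w9z.png',cv2.resize(im[180:380,240:400],None,fx=3,fy=3,interpolation=cv2.INTER_CUBIC))
E
```

```text
clock: 8.95
eef_pos: [562.7, 138.3, 217.6]
tool_rot: [-3.141, -0.001, 2.907]
force: [0.2, -0.0, -0.4]
width: 21.7
[562.70482679 138.32320734 217.64416163] [-3.14104223e+00 -1.06449199e-03  2.90678635e+00] [ 0.21161704 -0.00333404 -0.42624326] [ 0.01839265  0.03627395 -0.04171863]
```

View pics/w9z.png

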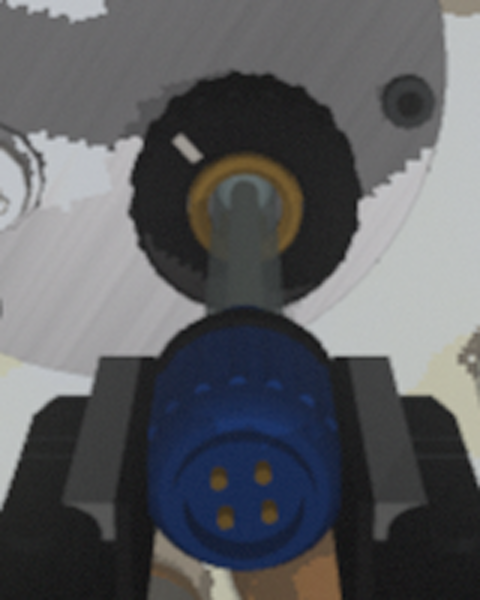

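The tip is inside the ring, centred at about (322,245), with no side force. I'll keep lowering.

```bash
python3 -m jog '0 0 8 0 0 0 -1;0 0 16 0 0 0 -1;0 0 24 0 0 0 -1;0 0 32 0 0 0 -1;0 0 40 0 0 0 -1;0 0 48 0 0 0 -1;0 0 54 0 0 0 -1;0 0 60 0 0 0 -1'; python3 -m jog '0 0 4 0 0 0 -1;0 0 8 0 0 0 -1;0 0 11 0 0 0 -1;0 0 13 0 0 0 -1;0 0 13 0 0 0 -1;0 0 13 0 0 0 -1';  python3 - <<'E'
from h import *
s,d=grab('wrist','w10.png');print(s['eef_pos'],s['tool_rot'],s['force'],s['torque'])
grab('scene','s10.png')
im=cv2.imread('pics/s10.png');cv2.imwrite('pics/s10z.png',cv2.resize(im[150:280,220:380],None,fx=4,fy=4,interpolation=cv2.INTER_CUBIC))
E
```

```text
clock: 10.0
eef_pos: [563.1, 138.4, 157.9]
tool_rot: [3.142, 0.0, 2.907]
force: [0.0, -0.1, -1.5]
width: 21.8
clock: 10.75
eef_pos: [563.2, 138.4, 145.4]
tool_rot: [3.141, 0.0, 2.907]
force: [0.2, -0.6, -1.0]
width: 21.6
[563.17105307 138.43852979 145.43139648] [3.14139780e+00 2.37818417e-04 2.90680755e+00] [ 0.22320491 -0.60345532 -1.01134178] [-0.02082024  0.01651634 -0.04430684]
```

View pics/s10z.png

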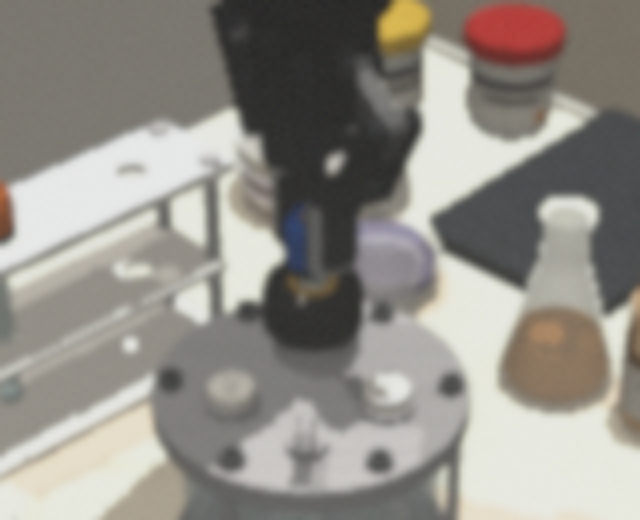

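View pics/w10.png

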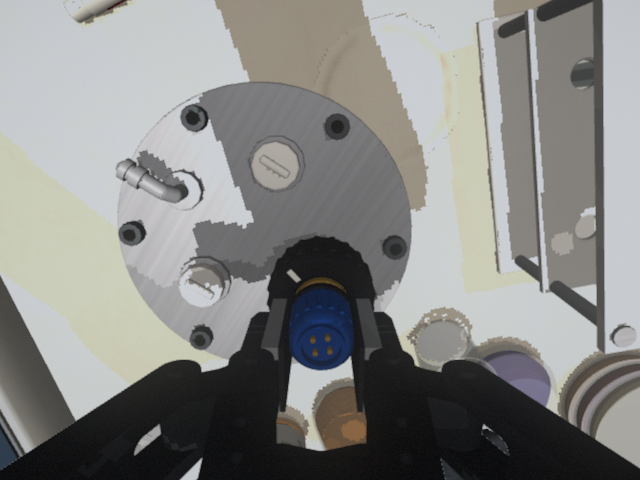

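```bash
python3 -m jog '0 0 2 0 0 0 -1;0 0 3.5 0 0 0 -1;0 0 5 0 0 0 -1;0 0 5 0 0 0 -1'; python3 -m jog '0 0 1 0 0 0 -1;0 0 1 0 0 0 -1;0 0 1 0 0 0 -1'; python3 -m jog '0 0 1 0 0 0 -1;0 0 1 0 0 0 -1;0 0 1 0 0 0 -1'
```

```text
clock: 11.35
eef_pos: [562.9, 138.4, 140.1]
tool_rot: [-3.141, -0.0, 2.907]
force: [0.0, 0.4, -0.6]
width: 21.6
clock: 11.72
eef_pos: [563.1, 138.4, 139.3]
tool_rot: [3.142, -0.0, 2.907]
force: [0.5, 0.1, -0.4]
width: 21.8
clock: 12.1
eef_pos: [563.2, 138.4, 139.0]
tool_rot: [3.141, 0.0, 2.907]
force: [-0.7, 0.2, 4.5]
width: 22.2
```

```bash
python3 -m jog '0 0 0 0 0 0 -0.6;0 0 0 0 0 0 -0.2;0 0 0 0 0 0 0.4;0 0 0 0 0 0 1;0 0 0 0 0 0 1;0 0 0 0 0 0 1';python3 - <<'E'
from h import *
s,d=grab('wrist','w11.png');print(s['eef_pos'],s['tool_rot'],s['force'],s['qpos'].round(3))
grab('scene','s11.png')
im=cv2.imread('pics/s11.png');cv2.imwrite('pics/s11z.png',cv2.resize(im[150:280,220:380],None,fx=4,fy=4,interpolation=cv2.INTER_CUBIC))
E
```

```text
clock: 12.85
eef_pos: [563.1, 138.4, 138.2]
tool_rot: [3.142, -0.0, 2.907]
force: [-0.3, -0.4, 0.1]
width: 85.3
[563.05301634 138.4259707  138.23529603] [ 3.14158886e+00 -6.83228971e-05  2.90680173e+00] [-0.28071627 -0.43214446  0.06329807] [-0.325  0.646  0.055  1.808 -0.053  0.689  1.096]
```

View pics/s11z.png

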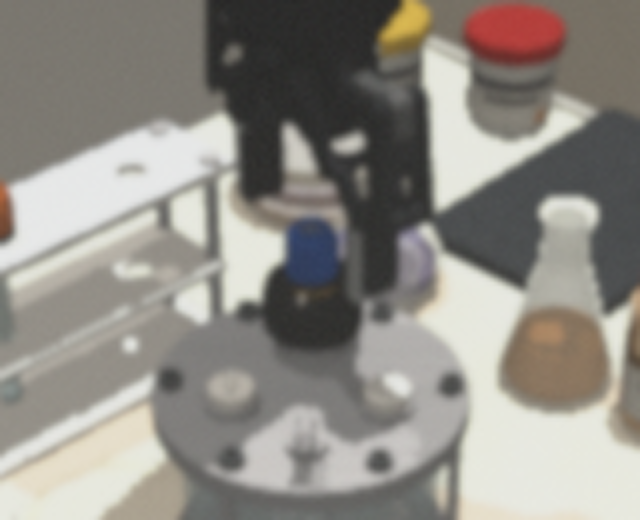

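View pics/w11.png

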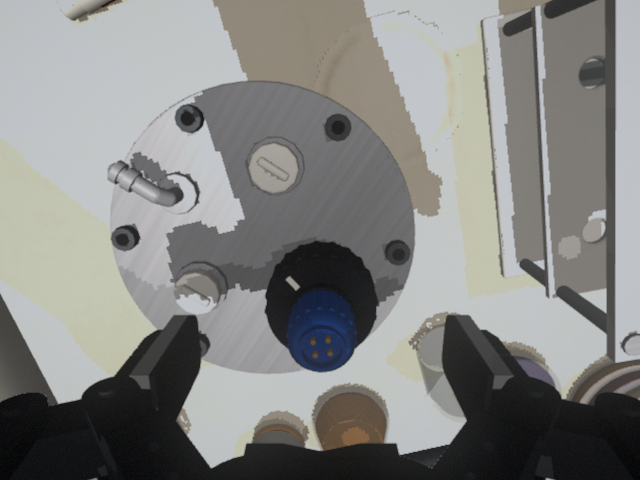

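Probe stands in the gland, head at (322,335), on the nut. Next I'll grip the nut, keeping the tips above the screws.

```bash
python3 -m jog '1 0.9 8 0 0 0 1;1 0.9 16 0 0 0 1;1 0.9 22 0 0 0 1;1 0.9 26 0 0 0 1;1 0.9 26 0 0 0 1;1 0.9 26 0 0 0 0.5;1 0.9 26 0 0 0 0.2'; python3 -m jog '0 0 0 0 0 0 0;0 0 0 0 0 0 -1;0 0 0 0 0 0 -1;0 0 0 0 0 0 -1;0 0 0 0 0 0 -1'
python3 - <<'E'
from h import *
s,d=grab('wrist','w12.png');print(s['eef_pos'],s['force'],s['torque'],s['qpos'].round(3))
grab('scene','s12.png')
im=cv2.imread('pics/s12.png');cv2.imwrite('pics/s12z.png',cv2.resize(im[150:280,220:380],None,fx=4,fy=4,interpolation=cv2.INTER_CUBIC))
E
```

```text
clock: 13.82
eef_pos: [562.5, 139.5, 112.6]
tool_rot: [3.141, 0.0, 2.907]
force: [0.1, -0.1, -0.0]
width: 52.1
clock: 14.45
eef_pos: [562.2, 138.6, 113.2]
tool_rot: [-3.141, 0.0, 2.906]
force: [-1.8, -1.4, 6.6]
width: 44.4
[562.23453245 138.57790668 113.21011173] [-1.78094041 -1.42648184  6.59810942] [-0.47630889  0.39432853 -0.03744379] [-0.324  0.682  0.053  1.827 -0.055  0.634  1.096]
```

View pics/s12z.png

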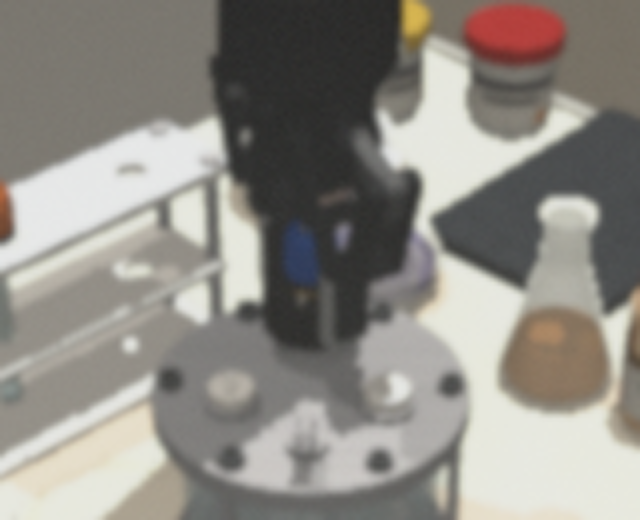

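View pics/w12.png

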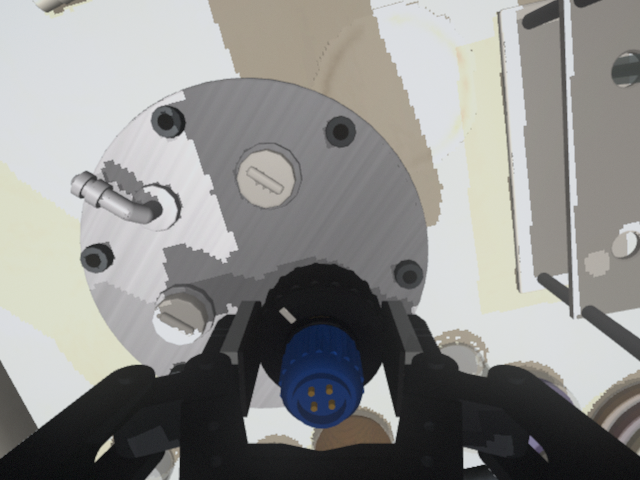

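```bash
python3 -m jog '0 0 0 0 0 10 -1;0 0 0 0 0 20 -1;0 0 0 0 0 30 -1;0 0 0 0 0 40 -1;0 0 0 0 0 40 -1'
python3 - <<'E'
from h import *
s,d=grab('wrist','w13.png');print(s['eef_pos'],s['force'],s['torque'],s['qpos'].round(3))
E
```

```text
clock: 15.18
eef_pos: [562.3, 138.6, 113.2]
tool_rot: [-3.141, 0.001, 2.207]
force: [-1.2, -2.5, 6.3]
width: 44.2
[562.25089104 138.58418662 113.18557961] [-1.24741425 -2.46771872  6.27830805] [-0.5124106   0.48224612 -0.06199718] [-0.45   0.696  0.251  1.831 -0.265  0.647  0.594]
```

View pics/w13.png

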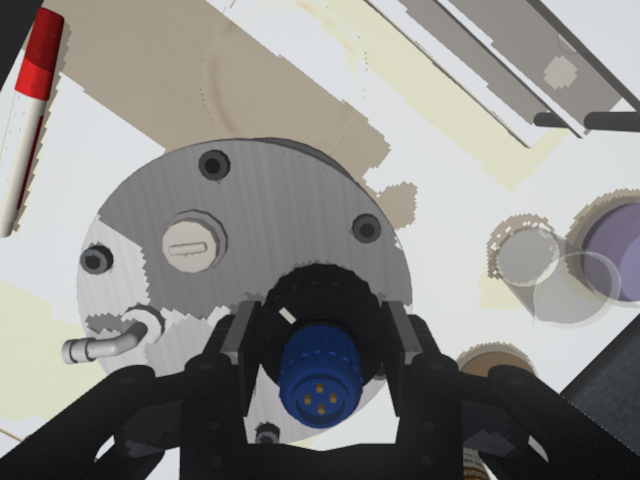

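```bash
python3 -m jog '0 0 0 0 0 10 -1;0 0 0 0 0 20 -1;0 0 0 0 0 30 -1;0 0 0 0 0 40 -1;0 0 0 0 0 50 -1;0 0 0 0 0 50 -1'
python3 - <<'E'
from h import *
s,d=grab('wrist','w14.png');print(s['eef_pos'],s['force'],s['torque'],s['qpos'].round(3))
E
```

```text
clock: 15.98
eef_pos: [562.3, 138.7, 113.2]
tool_rot: [3.141, 0.001, 1.334]
force: [-1.7, -2.0, 6.8]
width: 44.3
[562.2535183  138.65524595 113.18129972] [-1.68365032 -2.01495162  6.82762372] [-0.45359183  0.51970774 -0.07107951] [-0.598  0.738  0.496  1.835 -0.518  0.7   -0.042]
```

View pics/w14.png

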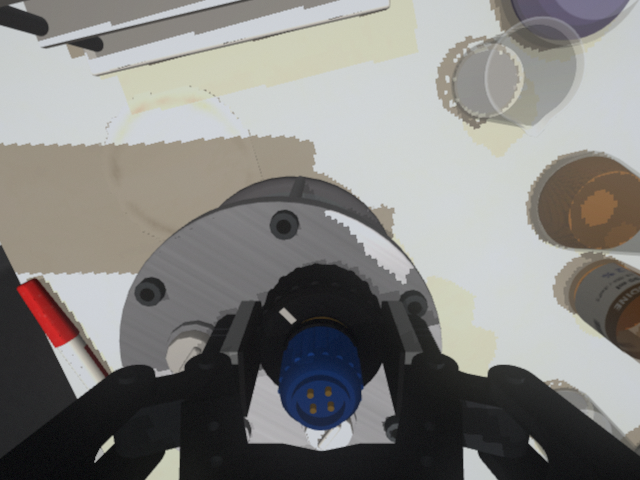

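```bash
python3 -m jog '0 0 0 0 0 10 -1;0 0 0 0 0 20 -1;0 0 0 0 0 30 -1;0 0 0 0 0 40 -1;0 0 0 0 0 40 -1'
python3 - <<'E'
from h import *
s=ctrl.read_state();print(s['eef_pos'],s['force'],s['torque'],s['qpos'].round(3))
E
```

```text
clock: 16.65
eef_pos: [562.3, 138.7, 113.2]
tool_rot: [3.141, 0.0, 0.636]
force: [-2.1, -1.8, 6.7]
width: 44.1
[562.30794805 138.6560163  113.20730099] [-2.08841368 -1.80489367  6.6559055 ] [-0.29910109  0.58078818 -0.09612437] [-0.705  0.791  0.689  1.838 -0.703  0.773 -0.57 ]
```

```bash
cat > st.py <<'E'
from h import *
s=ctrl.read_state();print(s['force'].round(1),s['torque'].round(3),s['tau'].round(2),s['qpos'].round(3))
E
python3 -m jog '0 0 0 0 0 5 -1;0 0 0 0 0 10 -1;0 0 0 0 0 10 -1'; python3 st.py;python3 -m jog '0 0 0 0 0 5 -1;0 0 0 0 0 5 -1'; python3 st.py;python3 -m jog '0 0 0 0 0 5 -1;0 0 0 0 0 5 -1'; python3 st.py; python3 -m jog '0 0 0 0 0 5 -1;0 0 0 0 0 5 -1'; python3 st.py
```

```text
clock: 17.02
eef_pos: [562.3, 138.6, 113.2]
tool_rot: [3.141, -0.0, 0.462]
force: [-1.7, -2.5, 6.7]
width: 43.9
[-1.7 -2.5  6.7] [-0.311  0.506 -0.082] [ -1.08 -48.94   9.67 -12.48  -0.58  -0.44  -0.08] [-0.728  0.807  0.735  1.839 -0.745  0.795 -0.706]
clock: 17.27
eef_pos: [562.3, 138.6, 113.2]
tool_rot: [3.141, -0.0, 0.375]
force: [-2.3, -2.0, 6.6]
width: 44.0
[-2.3 -2.   6.6] [-0.308  0.453 -0.057] [ -1.05 -48.97   9.98 -12.4   -0.58  -0.43  -0.07] [-0.74   0.816  0.757  1.839 -0.765  0.806 -0.774]
clock: 17.52
eef_pos: [563.8, 139.0, 113.2]
tool_rot: [3.14, -0.003, 0.291]
force: [2.1, -2.5, 4.2]
width: 43.9
[ 2.1 -2.5  4.2] [-0.409 -0.433  0.659] [ -0.76 -49.4   10.35 -10.08  -0.75   0.88  -0.87] [-0.751  0.825  0.779  1.838 -0.785  0.816 -0.841]
clock: 17.77
eef_pos: [565.9, 139.3, 113.3]
tool_rot: [3.139, -0.007, 0.203]
force: [6.2, -2.0, 0.3]
width: 43.3
[ 6.2 -2.   0.3] [-0.204 -1.481  0.472] [ -1.2  -50.61  10.77  -8.07   0.18   2.2   -0.59] [-0.762  0.834  0.802  1.836 -0.807  0.825 -0.911]
```

The torque rose to 0.66 N m at about 148° of turn, so the nut has reached its stop and is now slipping in the pads. I'll look before releasing.

```bash
python3 - <<'E'
from h import *
s,d=grab('wrist','w15.png')
E
python3 -m jog '0 0 0 0 0 0 0.2;0 0 0 0 0 0 0.6;0 0 0 0 0 0 1;0 0 0 0 0 0 1;0 0 0 0 0 0 1'; python3 st.py
python3 - <<'E'
from h import *
s,d=grab('wrist','w16.png')
E
```

```text
clock: 18.45
eef_pos: [562.1, 139.5, 112.2]
tool_rot: [-3.141, 0.0, 0.201]
force: [0.1, -0.1, 0.3]
width: 85.4
[ 0.1 -0.1  0.3] [ 0.034  0.006 -0.028] [-0.000e+00 -5.188e+01  1.244e+01 -1.176e+01  1.000e-02  1.000e-02
  0.000e+00] [-0.762  0.834  0.801  1.84  -0.806  0.829 -0.912]
```

View pics/w15.png

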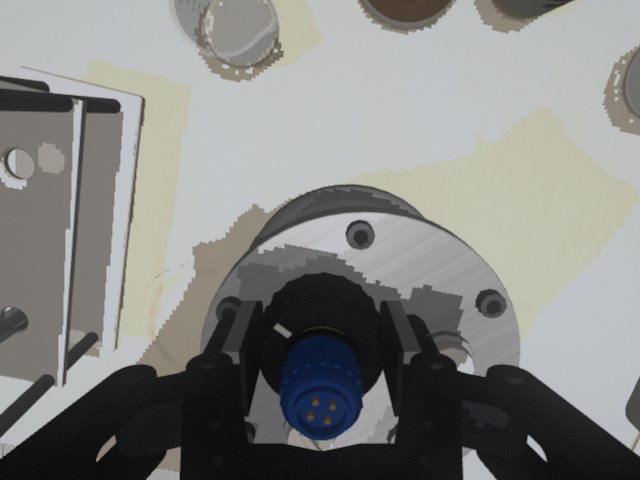

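View pics/w16.png

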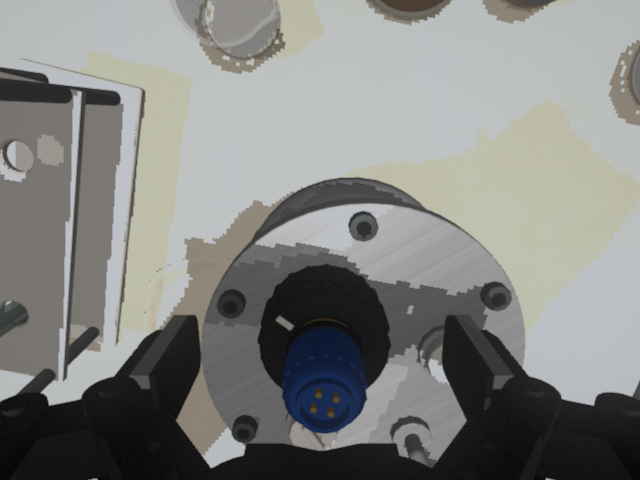

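```bash
python3 -m jog '0 0 -10 0 0 0 1;0 0 -30 0 0 0 1;0 0 -60 0 0 0 1;0 0 -80 0 0 0 1;0 0 -90 0 0 0 1;0 0 -90 0 0 0 1;0 0 -90 0 0 0 1'
python3 - <<'E'
from h import *
import pickle
s,d=grab('wrist','w17.png');pickle.dump((s,d),open('v17.pkl','wb'));print(s['eef_pos'],s['tool_rot'])
E
python3 -m jog '50 0 -20 0 0 0 1;50 0 -40 0 0 0 1;50 0 -40 0 0 0 1;50 0 -40 0 0 0 1;50 0 -40 0 0 0 1'; python3 st.py
python3 - <<'E'
from h import *
import pickle
s,d=grab('wrist','w18.png');pickle.dump((s,d),open('v18.pkl','wb'));grab('scene','s18.png')
for i,n in ((17,'v17.pkl'),(18,'v18.pkl')):
    s,d=pickle.load(open(n,'rb'));st,c=max(blobs(mask(d,'blue')),key=lambda b:b[0][4]);x,y,w,h,_=st;print(st,c)
    im=cv2.imread(f'pics/w{i}.png');cv2.imwrite(f'pics/w{i}z.png',cv2.resize(im[y-40:y+80,x-40:x+80],None,fx=5,fy=5,interpolation=cv2.INTER_CUBIC))
im=cv2.imread('pics/s18.png');cv2.imwrite('pics/s18z.png',cv2.resize(im[150:280,180:380],None,fx=4,fy=4,interpolation=cv2.INTER_CUBIC))
E
```

```text
clock: 19.38
eef_pos: [561.7, 139.7, 201.5]
tool_rot: [-3.141, 0.002, 0.202]
force: [0.5, -0.8, 0.8]
width: 85.2
[561.67223602 139.65902809 201.49442209] [-3.14137954e+00  1.57625094e-03  2.01671287e-01]
clock: 20.05
eef_pos: [610.2, 149.6, 241.5]
tool_rot: [-3.141, 0.002, 0.201]
force: [0.3, 0.6, -0.2]
width: 85.3
[ 0.3  0.6 -0.2] [0.009 0.002 0.008] [ 8.000e-02 -5.243e+01  1.320e+01 -1.671e+01  2.000e-02  0.000e+00
  0.000e+00] [-0.786  0.755  0.926  1.583 -0.648  1.138 -1.078]
[299, 244, 50, 53, 1618] [323.3, 272.9]
[304, 305, 40, 39, 987] [322.6, 323.9]
```

View pics/w17z.png

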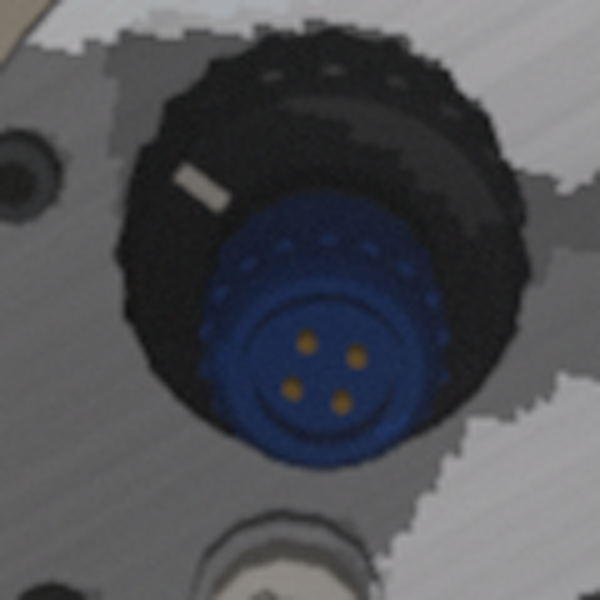

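View pics/w18z.png

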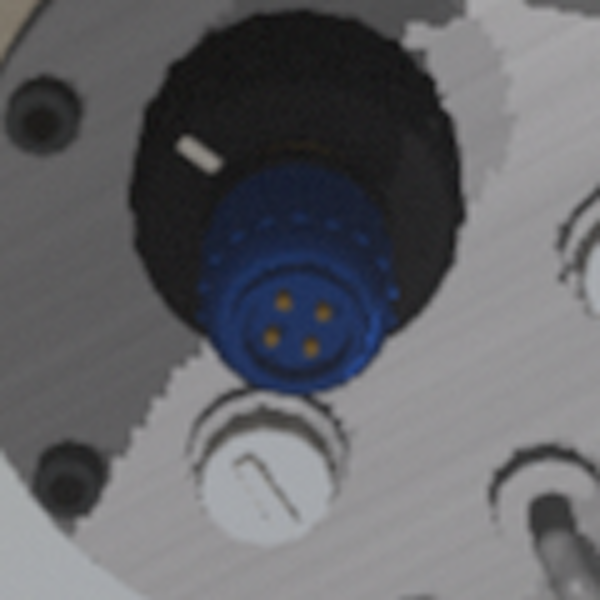

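View pics/s18z.png

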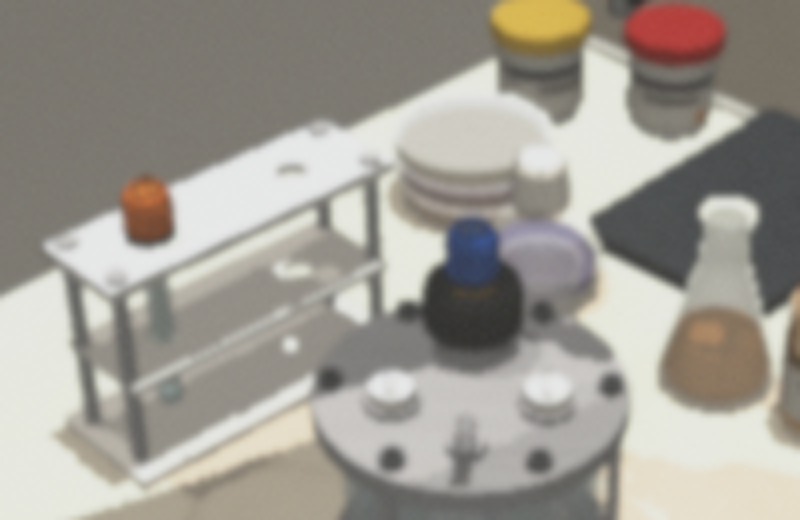

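Run:
```python
from h import *
import pickle
L=lambda i:pickle.load(open(f'v{i}.pkl','rb'))
a,b,c3=L(17),L(18),L(3)
print(tri([ray(*a,323.8,278.55),ray(*b,323.5,330.05)]))
m0=onz(*c3,217/6,215+181/6,133);m1=onz(*b,264+199/5,265+154/5,133);m2=onz(*a,259+202/5,204+188/5,133)
g=np.array([562.4,140,133]);an=lambda m:np.degrees(np.arctan2(*(m-g)[1::-1]))
print(an(m0),an(m1),an(m2))
```

```text
(array([562.57672136, 139.02928559, 161.72712756]), [np.float64(0.04892991542801643), np.float64(0.04892991542798069)])
-145.90837186691124 63.32901918926856 63.02959447765892
```

```bash
python3 -c "
from h import *
print(ctrl.finish_job())"
```

```text
the job is handed in; nothing more can be done
None
```

The blue probe is home in the gland, the nut is tightened to its stop, and the job was handed in at about 20 s of the 58 s allowed. No verdict came back, so the results below are my own checks.

- **Insertion:** I lifted the probe out of the stand upright. I centred it over the gland with the wrist camera and lowered it until the collar touched, with about 4.5 N upward force. Then I let go.
- **Nut:** I turned it clockwise until the wrist torque jumped to about 0.66 N m and the pads began to slip. The nut's white mark moved 151° (2.63 rad), plus up to 0.3 rad of starting slack.
- **Collar height:** from two wrist views, the connector pins stand at z = 161.7 mm. That puts the collar at about 134.6 mm, against the 134.5 mm gland face.
- **Sideways position:** the probe axis is about 1 mm from the gland axis I measured, within the 3 mm allowed.
- **Surroundings:** in the last scene picture the orange probe still hangs in its stand. None of the things in view around the work appear to have moved; I did not measure their positions. The gripper is open and clear of everything.

**Not checked or disagreeing:**
- I could not measure the jaw forces directly; I infer them from the nut being at its stop.
- When the pads slipped at the stop, the tool moved about 3 mm sideways, with about 6 N of side force. It went back when I released, and the height and position above were measured after that.
- The TCP reading varied by 1 to 3 mm between readings, most of it just after moves, so I relied on the camera views for the final alignment.

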